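# Press a spice tin's lid home in the toggle-clamp lid press

### The arm

A 7-joint arm with a two-finger parallel gripper is mounted at the origin on a cart in front of the work surface, level with it; the furniture and walls round the work are solid. World frame = base frame: x ahead of the robot, y to its left, z up, the work surface at z = 0. Lengths are in m, angles in rad, forces in N, time in s.
With the tool pointing down it reaches from about 0.4 to 0.85 m from the base axis. Payload 10.4 kg.
Tool frame: the origin (TCP) lies at the centre of the arm's flange, where the gripper is bolted on; the fingertips stand 182 mm ahead of it and the grasp point (between the pads) lies r.grasp_offset ahead of it (r.grasp_offset is the distance from the TCP to the grasp point, in m); z points along the fingers, y is the line along which they close (so a half turn about z gives the same grasp; the last joint's range is limited). The gripper opens to 87 mm and grips with 3 to 60 N. Pads are 19 mm wide; open, the fingers measure 117 mm over their backs; the gripper's body (75 mm by 190 mm) begins 51 mm behind the grasp point.
Start: joints at [-1.182, 0.332, -0.065, 1.46, 0.022, 1.35, -0.088], TCP at [0.25, 0.573, 0.405] pointing down, gripper open.
Joint ranges: [-2.6, 2.6], [-0.5, 2.12], [-1.47, 1.34], [0.16, 2.42], [-1.27, 4.41], [0.06, 2.06], [-2.6, 2.6]. Speed limits (rad/s): [2.22, 2.22, 2.79, 2.79, 3.14, 3.14, 3.14].

### API

Orientations are given as a unit quaternion [x, y, z, w].
In Python, from bench import status, vision, job, spotter, r gives the robot as it stands. The module is installed in compiled form; this text tells all that it offers.
- The arm moves only by the tool play_rows, never from a script. Its argument "series" is a list of rows, each a list of 6 numbers: the shift along the tool's x, y, z each as a share of 150 mm, from -1 to 1, then the turn, a rotation vector about the tool's x, y, z each as a share of 30 degrees, from -1 to 1. In form: [[x, y, z, ax, ay, az], ...]. A call has 1 to 5 rows; each row is the pose to reach, as a shift and turn from the pose commanded when the call began, along the tool's axes at that moment; what a row does not reach only later rows make up. A row lasts 1/10 s, in which the tool goes at most 50 mm and 8.59 degrees, less where a joint would pass 70% of its speed; a pose out of reach is approached as far as the arm can. A call with a number of a shift or a turn outside -1 to 1 is refused whole. A call with a gripper value outside its range is refused whole. "fingers" is the opening, from -1 (shut) to 1 (fully open), set as the call begins (left out, the last holds). The fingers move at their own pace and stop on an object; "squeeze" is the grip in N (left out, the last holds). Time passes only in rows, so rows that repeat a pose let the fingers close. It gives the time, the measured TCP pose, the force, the opening and the grip force at its end, in the units of the state.
- status.read_state(): the state, without advancing time (a new reading comes with each control period).
- vision.camera(name): name is "side" or "top" or "wrist"; returns the picture (400x640x3 uint8, blue, green, red); there is no depth.
- vision.calibration(name): a dict with "fx", "fy", "cx", "cy" (pixels), "D" ([k1, k2, p1, p2, k3] as OpenCV has them; the pictures are not rectified), "rvec" (rotation vector, rad) and "tvec" (3), from world to camera coordinates, as OpenCV has them; the wrist camera has in their place "T_tool_cam" (4x4, takes a point from camera to tool coordinates, whose origin is the TCP and whose axes are the flange's). Camera axes: x right, y down, z forward; pixel columns grow to the right and rows downward; lengths in m; the calibration is good to about 2 mm. A picture is of the moment at which its call begins: read the wrist's pose just before it. calibration takes no time and is no camera call.
- job.close_job(): hands the job in; it is judged then, once.
Trained networks look in the newest picture that a camera, given by its name, has taken for a name from the list of things; names that differ only in an ending like _2 or _b are one class to them, and where a whole thing is asked for, a point or a joint stands for the part that bears it (a point fixed in the world has none). Each returns a list of dicts, best first, with "conf" (0 to 1); they miss things now and then, are a little off and sometimes report something else, mostly with a low value. They report only what shows in the picture. A call takes as long as a camera call.
- spotter.boxes_of(camera, name): "point" ([x, y, z] in m, in world coordinates, good to about 4 mm: the middle of the surface that is visible of it).
- spotter.regions_of(camera, name): "pixels" (400x640 bool, what is visible of it).
The state is a dict: "time": time; "joint_positions": joint angles; "joint_vel": joint speeds; "joint_torque": joint torques, N m; "ee_pos": TCP position; "eef_rot": TCP orientation; "ft_force": force on the tool from outside, world axes, zero at the start; "torque": the same for the moment, N m; "width": finger opening in m; "grip_force": force on a finger pad.
Only numpy, scipy, OpenCV 4.12 (cv2) and the standard library are available. Lean on these libraries where they do the work, as an engineer would, in place of code of your own. Each camera call takes 0.05 s, during which the arm holds its last target. There are 200 camera calls.

### The job

One of the two spice tins on the counter still has its push-in lid standing proud. Stand that tin in the lid press, on the board against the V stop under the raised pad, and let go of it; then swing the lever over centre until it locks, so that the pad drives the lid fully home. After that swing the lever fully back again and leave the tin standing in the open press; do not tip the tin over, and leave the closed tin and the mug where they are.

Things in the scene. Friction and masses are not known exactly. Their poses are not given: they have to be found in the camera images.
- spice_tin: the refilled spice tin: plain round steel tin with a cream paper band, 54 mm across, 56 mm tall to the rim, 0.18 to 0.3 kg, loose on the counter; origin at the centre of its underside, z up. Its aluminium push-in lid (50 mm across) stands proud, with a 4 to 6 mm gap between rim and 3 mm lid flange, showing its black seal ring. Hold the tin by its body. The lid is tight and takes about 14 N to move
- spice_tin_lid (a joint): how far the spice tin's lid has been pressed in, in m: 0 = proud by 6 mm; 0.006 = fully home, flange on the rim, lid top 59 mm above the tin's underside. It starts between 0 and 0.002
- closed_tin: a second tin, same make and size, whose lid is already fully home (no gap under it); a loose bystander; origin at the centre of its underside
- lid_press: the lid press: a vertical toggle clamp of steel on a beech board fixed to the counter. Origin on the counter right below the nest centre, z up, x level from the nest back to the clamp. The board spans x -50 to 165, y -55 to 55 mm, its top at z 18 mm. The clamp, in the plane y = 0, stands on a wooden riser x 60 to 164 mm, 50 wide, 40 high; its side plates reach z 121 mm
- nest (a point): nest centre on the board's upper side, 18 mm above the lid_press origin, same axes. A tin whose axis is here touches both slats of the V stop, which stand behind it (+x), 10 mm high, facing it at 45 degrees left and right. In front (-x) and beside it the board is free
- pad_face (a point): centre of the pressing face of the clamp's rubber pad, 26 mm across, under the end of the 24 mm wide clamp arm. Open, the arm is raised 57 degrees and the pad hangs over the nest, at x 19, z 157 mm of the lid_press frame: an upright gripper over the nest would hit it, so come in below it with the tool leaning back towards -x. Locked, it presses down at x = y = 0, z 77 mm (its rubber gives 2 mm)
- lever_grip (a point): middle of the lever's T handle: a black round bar 18 mm thick, 84 mm long, level and parallel to y of lid_press, on a flat steel stem 15 mm wide that comes up to its middle; 37 mm of bar are free on either side of the stem. Open, the lever leans back (+x) 52 degrees from upright; locked, it leans forward 30 degrees. It stays in either place, at a stop
- clamp_pivot (a point): fixed pivot of the clamp arm, axes as lid_press. The lever turns about a moving pivot near it, so lever_grip swings in the plane y = 0 through these x, z of the lid_press frame, in mm: 178, 189 (open stop); 169, 196; 159, 204; 149, 211; 136, 217; 123, 222; 109, 225; 92, 228; 74, 228; 52, 225; 34, 219; 26, 217 (dead centre); 18, 212 (locked stop). It takes 3 to 5 N, near dead centre up to 10 N
- mug: white mug, 95 mm tall, a loose bystander; origin under its centre

How it is judged:
By the outcome, as a careful person would: the job done as asked, in the order asked, and still so for the second after the job is handed in, with the robot touching nothing.
It also fails if it takes over 58 s, if anything falls off the work surface, if the arm or the gripper's body presses on something with over 40 N, if the wrist force passes 120 N, or if a joint passes its speed limit or range.

## Working session

There is one attempt and no reset: what is moved stays moved. The work goes in short steps, Python scripts to look and compute and a tool call to move; the robot and the scene stay as the last step left them, time stands still between calls to the robot, and variables do not carry over. Pictures are saved under pics/ and viewed, at most 10 in all, crops included, and the job is handed in when it is done.

Besides the shell and the picture viewer there is one more tool, called after "Call:" by a JSON object that holds its "fn" and its "kwargs". play_rows: Moves the arm, as the interface text tells. Shift numbers are shares of 150 mm and turn numbers shares of 30 degrees, none past 1 either way. Its arguments: {"type":"object","properties":{"series":{"type":"array","items":{"type":"array","items":{"type":"number"}}},"fingers":{"type":"number"},"squeeze":{"type":"number"}},"required":["series"]}

```bash
mkdir -p pics
cat > h.py <<'E'
import numpy as np, cv2
from scipy.spatial.transform import Rotation as R
from bench import status, vision, job, spotter, r
def st():
    s=status.read_state(); return s,np.array(s["ee_pos"]),R.from_quat(s["eef_rot"])
def cam(name):
    s,p,q=st(); im=vision.camera(name); c=vision.calibration(name)
    K=np.array([[c["fx"],0,c["cx"]],[0,c["fy"],c["cy"]],[0,0,1.]]);D=np.array(c["D"],float)
    if "rvec" in c: Rm=cv2.Rodrigues(np.array(c["rvec"],float))[0]; t=np.array(c["tvec"],float).ravel()
    else:
        T=np.eye(4);T[:3,:3]=q.as_matrix();T[:3,3]=p
        M=np.linalg.inv(T@np.array(c["T_tool_cam"]));Rm=M[:3,:3];t=M[:3,3]
    return im,(K,D,Rm,t)
def ray(C,uv):
    K,D,Rm,t=C; n=cv2.undistortPoints(np.array([[uv]],float),K,D)[0,0]
    d=Rm.T@np.array([n[0],n[1],1]); return -Rm.T@t,d/np.linalg.norm(d)
def at_z(C,uv,z):
    o,d=ray(C,uv); return o+d*(z-o[2])/d[2]
def proj(C,P):
    K,D,Rm,t=C; return cv2.projectPoints(np.array(P,float).reshape(-1,1,3),cv2.Rodrigues(Rm)[0],t,K,D)[0][:,0]
def tri(obs):
    A=np.zeros((3,3));b=np.zeros(3)
    for C,uv in obs:
        o,d=ray(C,uv);M=np.eye(3)-np.outer(d,d);A+=M;b+=M@o
    return np.linalg.solve(A,b)
E
python3 - <<'E'
from h import *
np.set_printoptions(precision=4,suppress=True)
print(r.grasp_offset); print(st()[0])
for n in ["side","top","wrist"]:
    im,C=cam(n); cv2.imwrite(f"pics/{n}0.png",im); print(n,"campos",-C[2].T@C[3], "fwd",C[2][2])
    for o in ["spice_tin","closed_tin","lid_press","lever_grip","pad_face","mug","nest"]:
        try: print(n,o,[(np.round(b["point"],3),round(b["conf"],2)) for b in spotter.boxes_of(n,o)[:3]])
        except Exception as e: print(o,e)
E
```

```text
0.1635
{'time': 0.0, 'joint_positions': array([-1.1816,  0.3329, -0.0647,  1.461 ,  0.0216,  1.3499, -0.0885]), 'joint_vel': array([-0.0009, -0.0009, -0.001 ,  0.0016, -0.0005,  0.0008,  0.0001]), 'joint_torque': array([  0.    , -62.3257,   0.0249, -38.9903,  -0.0613,   0.0398,
         0.0001]), 'ee_pos': array([0.2501, 0.5726, 0.4039]), 'eef_rot': array([ 0.2044,  0.9789, -0.0007, -0.0001]), 'ft_force': array([ 0.9022, -0.0867, -0.4013]), 'torque': array([-0.0323, -0.0097,  0.0143]), 'grip_force': 0.0, 'width': 0.08685309314433863}
side campos [0.4615 0.7186 0.8615] fwd [ 0.1128 -0.7315 -0.6724]
side spice_tin [(array([ 0.5  , -0.133,  0.052]), 0.62), (array([ 0.444, -0.264,  0.047]), 0.62)]
side closed_tin [(array([ 0.445, -0.264,  0.047]), 0.88)]
side lid_press [(array([0.58 , 0.013, 0.028]), 0.78)]
side lever_grip [(array([ 0.668, -0.001,  0.182]), 0.56)]
side pad_face [(array([ 0.598, -0.001,  0.166]), 0.77)]
side mug [(array([0.744, 0.2  , 0.063]), 0.77)]
side nest [(array([0.576, 0.01 , 0.026]), 0.84)]
top campos [ 0.346  -0.0758  1.3984] fwd [ 0.1767  0.0196 -0.9841]
top spice_tin [(array([ 0.49 , -0.156,  0.064]), 0.6)]
top closed_tin [(array([ 0.44 , -0.277,  0.06 ]), 0.72)]
top lid_press [(array([ 0.56 , -0.002,  0.016]), 0.65)]
top lever_grip [(array([ 0.671, -0.008,  0.195]), 0.71)]
top pad_face [(array([ 0.628, -0.007,  0.184]), 0.96)]
top mug [(array([0.751, 0.213, 0.042]), 0.62)]
top nest [(array([ 0.562, -0.011,  0.02 ]), 0.74)]
wrist campos [0.1873 0.6012 0.3866] fwd [ 0.233  -0.1011 -0.9672]
wrist spice_tin []
wrist closed_tin []
wrist lid_press []
wrist lever_grip []
wrist pad_face []
wrist mug []
wrist nest []
```

View pics/side0.png

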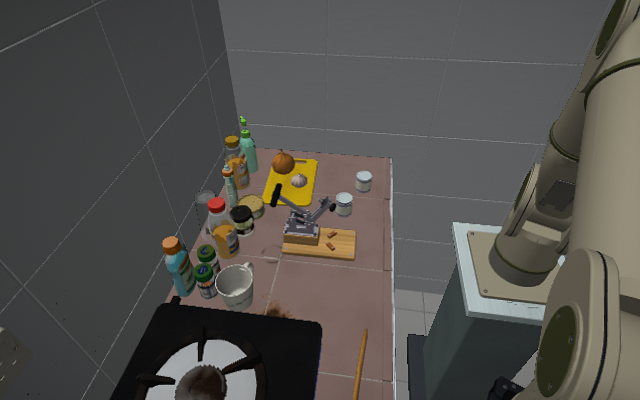

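View pics/top0.png

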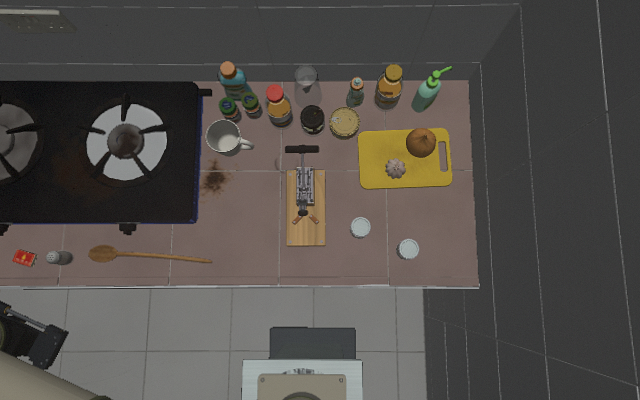

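Run:
```python
import cv2,numpy as np
s=cv2.imread("pics/side0.png");t=cv2.imread("pics/top0.png")
a=cv2.resize(s[165:225,325:385],(400,400),interpolation=cv2.INTER_CUBIC)
b=cv2.resize(s[180:265,265:365],(400,340),interpolation=cv2.INTER_CUBIC)
c=cv2.resize(t[140:250,275:345],None,fx=5,fy=5,interpolation=cv2.INTER_CUBIC)
im=np.zeros((600,800,3),np.uint8); im[:400,:400]=a; im[:550,400:750]=c
im[400:,:235]=cv2.resize(b,(235,200))
cv2.imwrite("pics/crop1.png",im)
```

```text
(no output)
```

View pics/crop1.png

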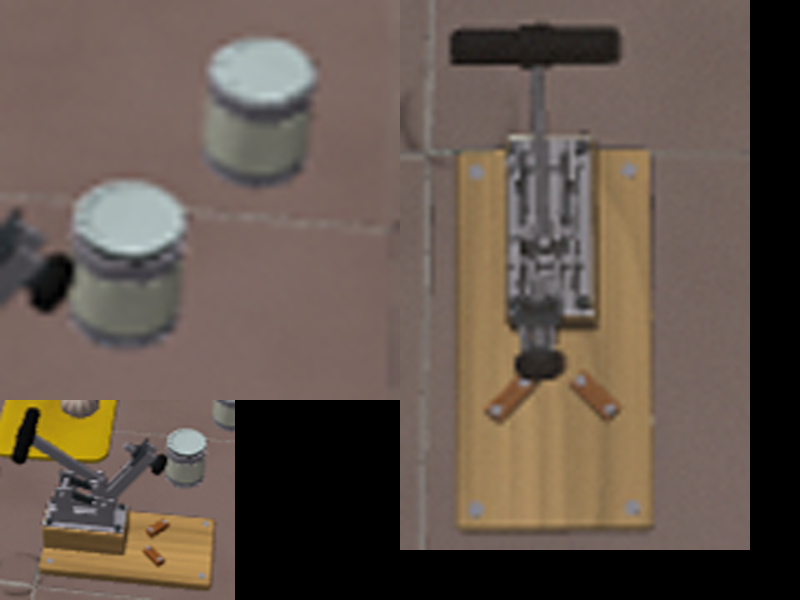

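Run:
```python
from h import *
np.set_printoptions(precision=4,suppress=True)
it,T=cam("top"); isd,S=cam("side")
from scipy.optimize import least_squares
px=np.array([[286.6,246],[325.6,246],[325.4,170.2],[286.6,170]])
W=np.array([at_z(T,p,.018) for p in px])
loc=np.array([[-.05,.055],[-.05,-.055],[.165,-.055],[.165,.055]])
f=lambda v:(np.c_[np.cos(v[2])*loc[:,0]-np.sin(v[2])*loc[:,1]+v[0],np.sin(v[2])*loc[:,0]+np.cos(v[2])*loc[:,1]+v[1]]-W[:,:2]).ravel()
s=least_squares(f,[.55,0,0]);v=s.x;print("press",v,s.fun)
def P(x,y,z): c,n=np.cos(v[2]),np.sin(v[2]);return [v[0]+c*x-n*y,v[1]+n*x+c*y,z]
for n,im,C in [("top",it,T),("side",isd,S)]:
    print(n,"grip ends",proj(C,[P(.178,.042,.189),P(.178,-.042,.189)]),"board",proj(C,[P(-.05,.055,.018),P(-.05,-.055,.018),P(.165,.055,.018)]))
    # bright lids
def lid(im,u,v_,w=9):
    g=im[v_-w:v_+w+1,u-w:u+w+1].astype(int).min(2); m=g>165
    n,l,stt,c=cv2.connectedComponentsWithStats(m.astype(np.uint8)); k=1+np.argmax(stt[1:,4]); return c[k]+[u-w,v_-w],stt[k]
for nm,a,b in [("spice",(361,227),(344,198)),("closed",(408,249),(364,176))]:
    (ct,s1),(cs,s2)=lid(it,*a,12),lid(isd,*b,10)
    X=tri([(T,ct),(S,cs)]); print(nm,ct,cs,s1,s2,X,proj(T,X)-ct,proj(S,X)-cs)
    # rectified fits at z
    print(" top@.064",at_z(T,ct,.064)," side",at_z(S,cs,.064))
```

```text
press [ 0.4969 -0.0092  0.0066] [-0.0012  0.0017 -0.0005 -0.0012  0.0016 -0.0005  0.0001  0.    ]
top grip ends [[285.9747 149.4983]
 [319.7147 149.2079]] board [[285.9579 246.423 ]
 [326.0468 246.1957]
 [286.5957 169.9636]]
side grip ends [[273.7746 204.1059]
 [280.2775 183.6575]] board [[355.7292 257.644 ]
 [357.6818 229.3971]
 [281.9448 249.9632]]
spice [363.5 218. ] [344.8283 197.5859] [14  3  2  1  2] [ 5  5 13 10 99] [ 0.5084 -0.1644  0.0564] [[-0.3434  4.352 ]] [[-3.5323 -0.8847]]
 top@.064 [ 0.5192 -0.165   0.064 ]  side [ 0.4965 -0.1534  0.064 ]
closed [404. 240.] [364.1807 175.241 ] [8 3 1 1 1] [ 3  6 14  8 83] [ 0.4504 -0.2689  0.0703] [[-0.3272  3.7201]] [[-2.8362 -0.6465]]
 top@.064 [ 0.4607 -0.271   0.064 ]  side [ 0.4406 -0.2746  0.064 ]
```

```bash
cat >> h.py <<'E'
def pose(a,t):
    "tool rotation: heading azimuth a (deg), lean t from straight down (deg), camera behind"
    a,t=np.radians([a,t]); z=np.array([np.sin(t)*np.cos(a),np.sin(t)*np.sin(a),-np.cos(t)]); y=np.array([-np.sin(a),np.cos(a),0])
    return R.from_matrix(np.c_[np.cross(y,z),y,z])
def plan(wps,start=None,dec=2,step=.14,ang=28):
    "wps: list of (grasp_or_tcp point, Rot); prints one row per call"
    s,p,q=st()
    if start: p,q=np.array(start[0]),start[1]
    for P,Q in wps:
        P=np.array(P,float)
        n=int(max(1,np.ceil(np.linalg.norm(P-p)/step),np.ceil(np.degrees((q.inv()*Q).magnitude())/ang)))
        for k in range(n):
            f=1/(n-k); dp=(P-p)*f; rv=(q.inv()*Q).as_rotvec()*f
            row=np.round(np.r_[q.inv().apply(dp)/.15,np.degrees(rv)/30],dec)+0
            p=p+q.apply(row[:3]*.15); q=q*R.from_rotvec(np.radians(row[3:]*30))
            print(row.tolist(),"->",np.round(p,3))
    return p,q
def tcp(g,Q,off=0): return np.array(g)-(r.grasp_offset+off)*Q.apply([0,0,1])
E
python3 - <<'E'
from h import *
_,T=cam("top"); print(at_z(T,(361,227),.062),at_z(T,(408.3,249),.06))
Q=pose(-35,40); g=[.496,-.156,.034]
plan([((.40,.25,.42),pose(-30,20)),(tcp(g,Q,.10),Q)])
E
```

```text
[ 0.49526059 -0.158129    0.062     ] [ 0.43733425 -0.28219272  0.06      ]
[-0.59, -0.52, -0.03, 0.01, -0.22, 0.07] -> [0.3   0.466 0.409]
[-0.61, -0.5, 0.04, 0.01, -0.22, 0.07] -> [0.35  0.359 0.414]
[-0.62, -0.48, 0.11, 0.02, -0.23, 0.07] -> [0.4   0.251 0.419]
[-0.11, -0.64, 0.47, 0.03, -0.22, 0.05] -> [0.386 0.148 0.359]
[-0.06, -0.63, 0.5, 0.03, -0.22, 0.05] -> [0.372 0.045 0.297]
[-0.03, -0.63, 0.51, 0.02, -0.22, 0.05] -> [ 0.358 -0.059  0.236]
```

Call:
{"fn": "play_rows", "kwargs": {"series": [[-0.59, -0.52, -0.03, 0.01, -0.22, 0.07], [-0.59, -0.52, -0.03, 0.01, -0.22, 0.07], [-0.59, -0.52, -0.03, 0.01, -0.22, 0.07]], "fingers": 1}}

```text
time: 1.65
ee_pos: [0.3026, 0.4622, 0.4097]
eef_rot: [0.224, 0.973, -0.015, 0.057]
ft_force: [0.6, 0.1, 1.2]
width: 0.0871
grip_force: 0.0
```

Call:
{"fn": "play_rows", "kwargs": {"series": [[-0.61, -0.5, 0.04, 0.01, -0.22, 0.07], [-0.61, -0.5, 0.04, 0.01, -0.22, 0.07], [-0.61, -0.5, 0.04, 0.01, -0.22, 0.07]]}}

```text
time: 1.95
ee_pos: [0.352, 0.3548, 0.4146]
eef_rot: [0.241, 0.964, -0.029, 0.112]
ft_force: [-0.1, 0.9, -0.1]
width: 0.0871
grip_force: 0.0
```

Call:
{"fn": "play_rows", "kwargs": {"series": [[-0.62, -0.48, 0.11, 0.02, -0.23, 0.07], [-0.62, -0.48, 0.11, 0.02, -0.23, 0.07], [-0.62, -0.48, 0.11, 0.02, -0.23, 0.07]]}}

```text
time: 2.25
ee_pos: [0.4014, 0.2469, 0.4199]
eef_rot: [0.257, 0.95, -0.046, 0.169]
ft_force: [-0.1, 0.4, 0.0]
width: 0.0873
grip_force: 0.0
```

Run:
```python
from h import *
s,p,q=st(); print(s["time"],p,s["joint_positions"],q.as_matrix()[:,2])
Q=pose(-35,40); g=[.495,-.157,.034]
plan([((.36,-.06,.34),pose(-33,32)),(tcp(g,Q,.10),Q)])
```

```text
2.25 [0.40136967 0.24690949 0.4198822 ] [-0.9437124  -0.07478223  0.1663544   1.90503492  0.37288316  1.23766663
  0.15521704] [ 0.29707931 -0.17435264 -0.93879979]
[-0.19, -0.64, 0.26, 0.01, -0.13, 0.03] -> [0.388 0.144 0.393]
[-0.18, -0.63, 0.27, 0.01, -0.13, 0.03] -> [0.374 0.042 0.367]
[-0.16, -0.62, 0.29, 0.02, -0.14, 0.02] -> [ 0.36  -0.059  0.34 ]
[0.38, -0.01, 0.58, 0.04, -0.26, 0.06] -> [ 0.357 -0.06   0.236]
```

Call:
{"fn": "play_rows", "kwargs": {"series": [[-0.19, -0.64, 0.26, 0.01, -0.13, 0.03], [-0.19, -0.64, 0.26, 0.01, -0.13, 0.03], [-0.19, -0.64, 0.26, 0.01, -0.13, 0.03]]}}

```text
time: 2.55
ee_pos: [0.3858, 0.1431, 0.3912]
eef_rot: [0.263, 0.942, -0.057, 0.199]
ft_force: [0.8, 0.7, -0.2]
width: 0.0874
grip_force: 0.0
```

Call:
{"fn": "play_rows", "kwargs": {"series": [[-0.18, -0.63, 0.27, 0.01, -0.13, 0.03], [-0.18, -0.63, 0.27, 0.01, -0.13, 0.03], [-0.18, -0.63, 0.27, 0.01, -0.13, 0.03]]}}

```text
time: 2.85
ee_pos: [0.3722, 0.0415, 0.3654]
eef_rot: [0.269, 0.933, -0.066, 0.231]
ft_force: [-0.4, 1.1, 0.4]
width: 0.0869
grip_force: 0.0
```

Call:
{"fn": "play_rows", "kwargs": {"series": [[-0.16, -0.62, 0.29, 0.02, -0.14, 0.02], [-0.16, -0.62, 0.29, 0.02, -0.14, 0.02], [-0.16, -0.62, 0.29, 0.02, -0.14, 0.02]]}}

```text
time: 3.15
ee_pos: [0.3582, -0.0588, 0.3382]
eef_rot: [0.273, 0.922, -0.079, 0.264]
ft_force: [-0.2, 0.8, -0.5]
width: 0.0866
grip_force: 0.0
```

Run:
```python
from h import *
s,p,q=st(); print(s["time"],p,s["joint_positions"],q.as_matrix()[:,2])
im,C=cam("wrist"); cv2.imwrite("pics/w1.png",im)
Q=pose(-35,40); g=[.495,-.157,.034]
plan([(tcp(g,Q,.10),Q)])
```

```text
3.15 [ 0.35821069 -0.05882483  0.33823989] [-0.6195308  -0.48473856  0.39009891  2.38207485  0.74038395  0.93272255
  0.38929699] [ 0.44371483 -0.28980444 -0.84801564]
[0.37, -0.02, 0.58, 0.04, -0.27, 0.06] -> [ 0.356 -0.06   0.236]
```

View pics/w1.png

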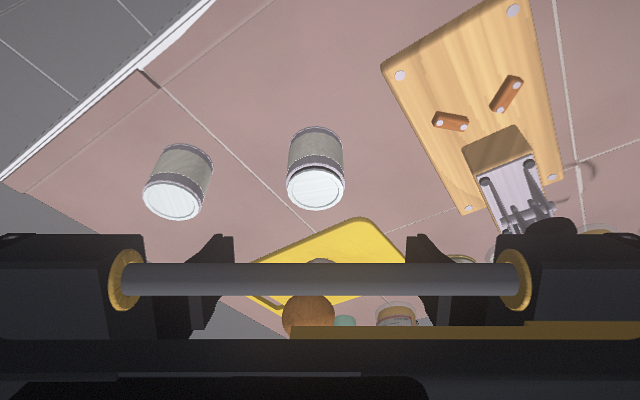

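```bash
cat > kin.py <<'E'
from h import *
from scipy.optimize import least_squares
import itertools
data=[([-1.1816,.3329,-.0647,1.461,.0216,1.3499,-.0885],[.2501,.5726,.4039],[.2044,.9789,-.0007,-.0001]),
([-0.9437124,-0.07478223,0.1663544,1.90503492,0.37288316,1.23766663,0.15521704],[.40136967,.24690949,.4198822],[.257,.95,-.046,.169]),
([-0.6195308,-0.48473856,0.39009891,2.38207485,0.74038395,0.93272255,0.38929699],[.35821069,-.05882483,.33823989],[.273,.922,-.079,.264])]
def fk(j,L,sg):
    d1,a,e1,e2,b,c,f=L[:7]; y=lambda q:R.from_euler('y',q); z=lambda q:R.from_euler('z',q)
    Q=z(sg[0]*j[0]+L[7]); p=np.array([0,0,d1])
    Q=Q*y(j[1]); Q=Q*z(sg[1]*j[2]); p=p+Q.apply([e1,0,a]); Q=Q*y(j[3]); Q=Q*z(sg[2]*j[4]); p=p+Q.apply([e2,0,b]); Q=Q*y(j[5]); p=p+Q.apply([f,0,c])
    return p,Q*z(sg[3]*j[6]+L[8])
def res(L,sg):
    o=[]
    for j,P,q in data:
        p,Q=fk(j,L,sg); o+=list((p-P)*5)+list((Q.inv()*R.from_quat(q)).as_rotvec())
    return np.r_[o,1e-3*np.array(L[:7])]
if __name__=="__main__":
    for sg in itertools.product([1,-1],repeat=4):
        best=min((least_squares(res,[.3,.4,0,0,.4,.1,0,o,m],args=(sg,)) for o in (0,-1.57,1.57,3.1) for m in (0,1.57,-1.57,3.1)),key=lambda s:s.cost)
        print(sg,round(best.cost,6),np.round(best.x,3).tolist())
E
python3 kin.py
```

```text
(1, 1, 1, 1) 0.236969 [1.943, -0.61, -0.33, 0.044, -0.003, 0.986, 0.081, -0.832, -1.413]
(1, 1, 1, -1) 0.598367 [1.953, -0.616, -0.335, 0.054, -0.005, 0.982, 0.07, -0.826, -1.104]
(1, 1, -1, 1) 0.99181 [0.355, 1.224, -0.849, 0.91, -0.211, 0.515, -1.484, 2.382, 2.032]
(1, 1, -1, -1) 1.575426 [0.354, 1.23, -0.854, 0.907, -0.22, 0.525, -1.496, 2.387, 2.325]
(1, -1, 1, 1) 0.336932 [0.743, 0.038, -0.152, -0.962, -0.155, 1.377, 0.512, -0.914, -1.78]
(1, -1, 1, -1) 0.319486 [0.76, 0.033, -0.169, -0.949, -0.174, 1.386, 0.473, -0.903, -1.468]
(1, -1, -1, 1) 0.166629 [0.899, 0.356, -0.232, 1.355, 0.706, -0.583, -0.341, 2.246, 1.632]
(1, -1, -1, -1) 0.408887 [0.898, 0.364, -0.238, 1.353, 0.697, -0.571, -0.353, 2.251, 1.937]
(-1, 1, 1, 1) 0.25263 [1.386, -0.461, -0.063, 0.261, 0.195, 0.246, 0.536, 3.162, -1.813]
(-1, 1, 1, -1) 0.150767 [1.393, -0.462, -0.066, 0.265, 0.194, 0.25, 0.53, 3.167, -1.506]
(-1, 1, -1, 1) 0.189887 [0.416, 0.736, -0.278, 0.334, 0.553, 0.337, -0.208, 0.011, -4.72]
(-1, 1, -1, -1) 0.335752 [0.421, 0.745, -0.294, 0.343, 0.536, 0.351, -0.238, 0.022, -4.409]
(-1, -1, 1, 1) 0.960423 [0.469, -0.146, -0.011, -0.342, -0.134, 0.278, 0.485, 3.063, -2.17]
(-1, -1, 1, -1) 0.512009 [0.478, -0.146, -0.021, -0.335, -0.142, 0.285, 0.466, 3.07, -1.869]
(-1, -1, -1, 1) 0.223715 [0.308, 0.422, 0.012, 0.021, 0.542, 0.159, 0.047, -0.078, -5.089]
(-1, -1, -1, -1) 0.001107 [0.313, 0.427, 0.006, 0.024, 0.537, 0.168, 0.038, -0.071, 1.505]
```

```bash
cat >> kin.py <<'E'
sg=(-1,-1,-1,-1); L=least_squares(res,[.313,.427,.006,.024,.537,.168,.038,-.071,1.505],args=(sg,)).x
lo=np.array([-2.6,-.5,-1.47,.16,-1.27,.06,-2.6]);hi=np.array([2.6,2.12,1.34,2.42,4.41,2.06,2.6])
def ik(P,Q,j0=None,n=6):
    rng=np.random.default_rng(0);best=None
    for k in range(n):
        s=data[2][0] if k==0 and j0 is None else (j0 if k==0 else rng.uniform(lo,hi))
        f=lambda j:np.r_[(fk(j,L,sg)[0]-P)*5,(fk(j,L,sg)[1].inv()*Q).as_rotvec()]
        o=least_squares(f,np.clip(s,lo+.03,hi-.03),bounds=(lo+.02,hi-.02),max_nfev=150)
        if best is None or o.cost<best.cost: best=o
        if best.cost<1e-6: break
    return best
E
python3 - <<'E'
from kin import *
np.set_printoptions(precision=3,suppress=True)
print(res(L,sg)[:18].reshape(3,6))
nest=np.array([.497,-.009,.052]); tin=np.array([.495,-.157,.034])
for nm,g in (("nest",nest),("tin",tin)):
  for a in (0,-35) if nm=="tin" else (-25,0,25):
    for t in (10,20,30,40,50):
        Q=pose(a,t); o=ik(tcp(g,Q),Q); print(nm,a,t,round(o.cost,5),np.round(o.x,2).tolist())
E
```

```text
[[-0.007  0.005  0.002 -0.    -0.    -0.005]
 [-0.004  0.    -0.004 -0.025 -0.001 -0.001]
 [ 0.001 -0.001  0.002 -0.038 -0.001  0.006]]
nest -25 10 0.0 [1.1, 0.58, -1.42, 2.11, 0.86, 0.97, 0.37]
nest -25 20 0.0 [1.12, 0.35, -1.45, 2.23, 0.87, 0.76, 0.24]
nest -25 30 0.0 [-0.65, 0.03, 0.29, 2.34, 0.76, 0.49, 0.15]
nest -25 40 0.00194 [-1.78, 0.36, 1.32, 2.4, 0.69, 0.3, -0.05]
nest -25 50 0.00906 [-1.88, 0.79, 1.32, 2.4, 0.21, 0.18, 0.11]
nest 0 10 0.0 [0.52, 0.18, -0.61, 2.09, 0.15, 0.74, 1.4]
nest 0 20 0.0 [-0.43, 0.04, 0.39, 2.23, -0.05, 0.53, 1.58]
nest 0 30 0.0 [1.01, -0.09, -0.98, 2.37, -0.38, 0.32, 1.92]
nest 0 40 0.01083 [-0.74, -0.04, 0.7, 2.4, -0.0, 0.17, 1.55]
nest 0 50 0.05772 [1.15, 0.06, -1.17, 2.4, 0.0, 0.08, 1.58]
nest 25 10 0.0 [-0.03, 0.16, 0.05, 2.07, -0.14, 0.76, 2.13]
nest 25 20 0.0 [-0.2, 0.08, 0.34, 2.2, -0.41, 0.62, 2.45]
nest 25 30 0.00368 [-1.13, -0.08, 1.32, 2.34, -0.47, 0.45, 2.58]
nest 25 40 0.00071 [1.73, 0.5, -1.45, 2.38, -0.17, 0.25, 2.58]
nest 25 50 0.01655 [1.68, 0.7, -1.11, 2.4, -0.91, 0.32, -2.58]
tin 0 10 0.0 [-0.36, 0.29, 0.72, 2.04, -0.38, 0.75, 2.16]
tin 0 20 0.0 [-0.47, 0.21, 0.88, 2.18, -0.59, 0.58, 2.42]
tin 0 30 0.0 [1.21, 0.12, -0.75, 2.3, -0.56, 0.34, 2.55]
tin 0 40 0.0 [1.88, 0.41, -1.45, 2.39, 0.13, 0.1, 2.01]
tin 0 50 0.00959 [1.96, 0.71, -1.34, 2.4, 0.0, 0.08, 2.49]
tin -35 10 0.0 [1.36, 0.78, -1.43, 2.08, 1.05, 1.04, 0.39]
tin -35 20 0.0 [1.39, 0.59, -1.45, 2.22, 1.13, 0.84, 0.22]
tin -35 30 0.0 [1.37, 0.43, -1.45, 2.37, 1.36, 0.69, -0.11]
tin -35 40 0.0001 [-1.39, 0.42, 1.32, 2.4, 0.46, 0.1, 0.32]
tin -35 50 0.01007 [-1.49, 0.72, 1.32, 2.4, 0.09, 0.08, 0.42]
```

Run:
```python
from kin import *
Q=pose(-40,30); j=np.array(data[2][0])
for nm,g in [("pre",[.495,-.157,.126]),("tin",[.495,-.157,.036]),("lift",[.490,-.157,.072]),("mid",[.485,-.08,.072]),("front",[.479,-.009,.066]),("nest",[.499,-.009,.055]),("up",[.49,-.03,.1])]:
    o=ik(tcp(g,Q),Q,j,1); j=o.x; print(nm,np.round(tcp(g,Q),3),round(o.cost,6),np.round(j,2).tolist())
plan([(tcp([.495,-.157,.126],Q),Q)])
```

```text
pre [ 0.432 -0.104  0.268] 0.0 [-0.48, -0.1, 0.45, 2.25, 0.61, 0.64, 0.42]
tin [ 0.432 -0.104  0.178] 0.0 [-0.44, 0.11, 0.41, 2.3, 0.73, 0.42, 0.2]
lift [ 0.427 -0.104  0.214] 0.0 [-0.45, 0.01, 0.42, 2.3, 0.67, 0.51, 0.31]
mid [ 0.422 -0.027  0.214] 0.0 [-0.54, 0.0, 0.29, 2.32, 0.74, 0.6, 0.05]
front [0.416 0.044 0.208] 0.0 [-0.68, 0.04, 0.24, 2.3, 0.76, 0.68, -0.14]
nest [0.436 0.044 0.197] 0.0 [-0.66, 0.11, 0.24, 2.26, 0.76, 0.64, -0.14]
up [0.427 0.023 0.242] 0.0 [-0.6, -0.02, 0.23, 2.27, 0.7, 0.72, 0.01]
[-0.24, 0.0, 0.71, 0.12, 0.07, 0.2] -> [ 0.432 -0.105  0.268]
```

Call:
{"fn": "play_rows", "kwargs": {"series": [[-0.24, 0.0, 0.71, 0.12, 0.07, 0.2], [-0.24, 0.0, 0.71, 0.12, 0.07, 0.2], [-0.24, 0.0, 0.71, 0.12, 0.07, 0.2], [-0.24, 0.0, 0.71, 0.12, 0.07, 0.2]]}}

```text
time: 3.6
ee_pos: [0.4339, -0.1022, 0.2673]
eef_rot: [0.327, 0.909, -0.09, 0.243]
ft_force: [-0.2, -0.2, 0.6]
width: 0.087
grip_force: 0.0
```

Run:
```python
from h import *
s,p,q=st(); print(s["time"],p,q.as_matrix()[:,2],s["joint_positions"])
im,C=cam("wrist"); cv2.imwrite("pics/w2.png",im)
print([(b["point"],b["conf"]) for b in spotter.boxes_of("wrist","spice_tin")])
```

```text
3.6 [ 0.43392479 -0.10215693  0.26733965] [ 0.38187726 -0.32296725 -0.86594568] [-0.62000387 -0.10783428  0.61191027  2.29041116  0.692438    0.63753227
  0.37737769]
[([0.4848, -0.1459, 0.0645], 0.81), ([0.5595, -0.0298, 0.0163], 0.57)]
```

View pics/w2.png

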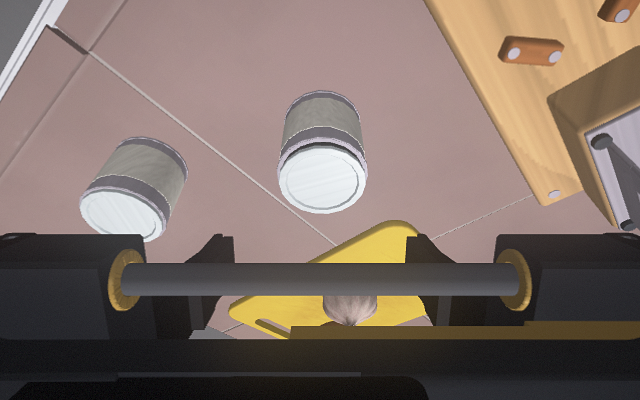

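Run:
```python
from h import *
np.set_printoptions(precision=4,suppress=True)
def seg(f,seed):
    im=cv2.imread(f); g=cv2.GaussianBlur(im,(3,3),0); m=(g.min(2)>175).astype(np.uint8)
    n,l,s,c=cv2.connectedComponentsWithStats(m); k=l[seed[1],seed[0]]
    ct=max(cv2.findContours((l==k).astype(np.uint8),cv2.RETR_EXTERNAL,cv2.CHAIN_APPROX_NONE)[0],key=len)
    return cv2.fitEllipse(cv2.convexHull(ct))
_,C2=cam("wrist"); c=vision.calibration("wrist")
T=np.eye(4);q=np.array([.273,.922,-.079,.264]);T[:3,:3]=R.from_quat(q/np.linalg.norm(q)).as_matrix();T[:3,3]=[.35821069,-.05882483,.33823989]
M=np.linalg.inv(T@np.array(c["T_tool_cam"])); C1=(C2[0],C2[1],M[:3,:3],M[:3,3])
e1,e2=seg("pics/w1.png",(316,190)),seg("pics/w2.png",(323,180)); print(e1,e2)
X=tri([(C1,e1[0]),(C2,e2[0])]); print("wrist tri",X)
_,S=cam("side");_,Tp=cam("top")
print("resid",proj(C1,X),proj(C2,X),"side",proj(S,X),"top",proj(Tp,X))
for z in(.062,.064): print(z,at_z(C1,e1[0],z),at_z(C2,e2[0],z),at_z(S,(344.8,197.3),z),at_z(Tp,(361,227),z))
th=np.linspace(0,2*np.pi,24)
for z,rr in((.064,.025),):
    o=at_z(C2,e2[0],z); pts=proj(C2,np.c_[o[0]+rr*np.cos(th),o[1]+rr*np.sin(th),0*th+z]); print(pts.min(0),pts.max(0))
print(st()[1])
```

```text
((314.9716491699219, 186.7192840576172), (47.656593322753906, 59.408084869384766), 90.37352752685547) ((322.2645263671875, 175.65176391601562), (76.09192657470703, 90.9115219116211), 88.91075134277344)
wrist tri [ 0.5005 -0.1553  0.0572]
resid [[315.4027 186.379 ]] [[321.6597 176.2198]] side [[343.5022 198.6265]] top [[359.8118 225.2324]]
0.062 [ 0.4969 -0.1533  0.062 ] [ 0.4973 -0.1522  0.062 ] [ 0.4967 -0.1569  0.062 ] [ 0.4953 -0.1581  0.062 ]
0.064 [ 0.4953 -0.1522  0.064 ] [ 0.496  -0.1511  0.064 ] [ 0.4967 -0.1547  0.064 ] [ 0.495 -0.158  0.064]
[279.7807 139.805 ] [364.7589 205.5054]
[ 0.4327 -0.1017  0.2692]
```

Run:
```python
from h import *
Q=pose(-40,30); plan([(tcp([.4965,-.1545,.036],Q),Q)])
```

```text
[0.3, 0.0, 0.53, 0.01, 0.0, 0.01] -> [ 0.433 -0.102  0.178]
```

Call:
{"fn": "play_rows", "kwargs": {"series": [[0.08, 0, 0.14, 0, 0, 0], [0.15, 0, 0.27, 0, 0, 0], [0.23, 0, 0.4, 0.01, 0, 0.01], [0.3, 0, 0.53, 0.01, 0, 0.01], [0.3, 0, 0.53, 0.01, 0, 0.01]]}}

```text
time: 4.35
ee_pos: [0.4323, -0.1027, 0.1756]
eef_rot: [0.33, 0.908, -0.091, 0.241]
ft_force: [-0.7, -0.8, 0.4]
width: 0.087
grip_force: 0.0
```

Call:
{"fn": "play_rows", "kwargs": {"series": [[0, 0, 0, 0, 0, 0], [0, 0, 0, 0, 0, 0], [0, 0, 0, 0, 0, 0], [0, 0, 0, 0, 0, 0], [0, 0, 0, 0, 0, 0]], "fingers": -1, "squeeze": 20}}

```text
time: 4.85
ee_pos: [0.4335, -0.1031, 0.1775]
eef_rot: [0.331, 0.907, -0.09, 0.243]
ft_force: [1.2, 2.3, 0.9]
width: 0.0548
grip_force: 0.9
```

Run:
```python
from h import *
s,p,q=st(); print(s["time"],p,s["joint_positions"],s["width"],s["grip_force"],s["ft_force"],"grasp",p+.1635*q.apply([0,0,1]),q.apply([0,0,1]))
im,C=cam("wrist"); cv2.imwrite("pics/w3.png",im)
Q=pose(-40,30); z=p[2]+.1635*q.apply([0,0,1])[2]
plan([(tcp([.489,-.153,z+.034],Q),Q),(tcp([.479,-.08,z+.034],Q),Q),(tcp([.479,-.009,z+.034],Q),Q),(tcp([.479,-.009,z+.030],Q),Q)])
```

```text
4.85 [ 0.43351715 -0.10312799  0.17746611] [-0.60460708  0.1379663   0.64232763  2.35279017  0.75975308  0.3543346
  0.21081205] 0.054823152132772585 0.9233023110209615 [1.19206117 2.28046441 0.90747921] grasp [ 0.49595664 -0.15612969  0.03595858] [ 0.38189288 -0.32416944 -0.86548946]
[-0.07, -0.02, -0.22, -0.01, 0.0, 0.0] -> [ 0.426 -0.101  0.211]
[0.31, 0.33, -0.18, 0.0, 0.0, 0.0] -> [ 0.417 -0.028  0.211]
[0.27, 0.37, -0.15, 0.0, 0.0, 0.0] -> [0.417 0.044 0.211]
[0.01, 0.0, 0.02, 0.0, 0.0, 0.0] -> [0.417 0.044 0.207]
```

View pics/w3.png

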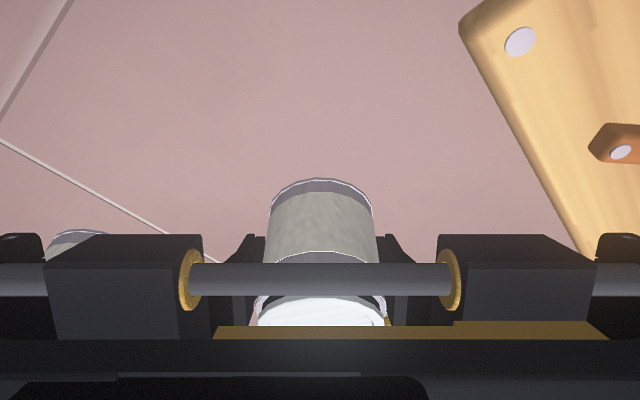

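Call:
{"fn": "play_rows", "kwargs": {"series": [[0, 0, 0, 0, 0, 0], [0, 0, 0, 0, 0, 0], [0, 0, 0, 0, 0, 0], [0, 0, 0, 0, 0, 0]]}}

```text
time: 5.3
ee_pos: [0.4336, -0.1031, 0.1774]
eef_rot: [0.331, 0.907, -0.09, 0.243]
ft_force: [-4.7, 4.2, 10.9]
width: 0.0537
grip_force: 20.0
```

Call:
{"fn": "play_rows", "kwargs": {"series": [[-0.02, 0, -0.05, 0, 0, 0], [-0.04, -0.01, -0.11, 0, 0, 0], [-0.06, -0.02, -0.17, 0, 0, 0], [-0.07, -0.02, -0.22, 0, 0, 0], [-0.07, -0.02, -0.22, 0, 0, 0]]}}

```text
time: 5.8
ee_pos: [0.4256, -0.1006, 0.2116]
eef_rot: [0.331, 0.907, -0.09, 0.243]
ft_force: [-0.3, 0.0, -1.8]
width: 0.0538
grip_force: 20.0
```

Run:
```python
from h import *
s,p,q=st(); print(s["time"],s["width"],s["grip_force"],s["ft_force"],"grasp",p+.1635*q.apply([0,0,1]))
im,C=cam("side"); ms=[b for b in spotter.boxes_of("side","spice_tin")]; print([(b["point"],b["conf"]) for b in ms])
Q=pose(-40,30)
plan([(tcp([.479,-.08,.071],Q),Q),(tcp([.479,-.009,.071],Q),Q)])
```

```text
5.8 0.05384273641883919 19.99943571165204 [-0.29236829  0.01816498 -1.80012678] grasp [ 0.48802457 -0.15357352  0.07005016]
[([0.4768, -0.147, 0.0979], 0.51)]
[0.31, 0.33, -0.19, -0.01, 0.0, 0.0] -> [ 0.416 -0.028  0.212]
[0.26, 0.37, -0.15, 0.0, 0.0, 0.0] -> [0.417 0.044 0.212]
```

Call:
{"fn": "play_rows", "kwargs": {"series": [[0.08, 0.08, -0.05, 0, 0, 0], [0.16, 0.17, -0.1, 0, 0, 0], [0.24, 0.25, -0.15, 0, 0, 0], [0.31, 0.33, -0.19, 0, 0, 0], [0.31, 0.33, -0.19, 0, 0, 0]]}}

```text
time: 6.4
ee_pos: [0.4115, -0.0283, 0.2082]
eef_rot: [0.331, 0.908, -0.095, 0.238]
ft_force: [-20.8, 0.6, -8.4]
width: 0.0535
grip_force: 20.0
```

Call:
{"fn": "play_rows", "kwargs": {"series": [[0.07, 0.09, -0.04, 0, 0, 0], [0.13, 0.18, -0.08, 0, 0, 0], [0.2, 0.27, -0.12, 0, 0, 0], [0.26, 0.37, -0.15, 0, 0, 0], [0.26, 0.37, -0.15, 0, 0, 0]]}}

```text
time: 6.9
ee_pos: [0.4175, 0.0458, 0.2114]
eef_rot: [0.329, 0.908, -0.09, 0.243]
ft_force: [0.7, -0.9, -2.5]
width: 0.0533
grip_force: 20.0
```

Run:
```python
from h import *
s,p,q=st(); print(s["time"],s["width"],s["ft_force"],"grasp",p+.1635*q.apply([0,0,1]))
im,C=cam("side"); a=cv2.resize(im[165:275,265:385],None,fx=3.3,fy=3.3,interpolation=cv2.INTER_CUBIC)
w,C=cam("wrist"); w=cv2.resize(w,(400,250)); o=np.zeros((620,400,3),np.uint8); o[:a.shape[0],:a.shape[1]]=a; o[365:615]=w
cv2.imwrite("pics/n1.png",o[:600])
Q=pose(-40,30)
plan([(tcp([.479,-.009,.061],Q),Q),(tcp([.497,-.009,.058],Q),Q)])
```

```text
6.9 0.053282635561512304 [ 0.65950087 -0.91594303 -2.45454625] grasp [ 0.47988453 -0.007076    0.06984404]
[0.03, 0.0, 0.05, -0.01, 0.0, 0.0] -> [0.417 0.044 0.203]
[-0.07, 0.07, 0.06, 0.0, 0.0, 0.0] -> [0.434 0.043 0.2  ]
```

View pics/n1.png

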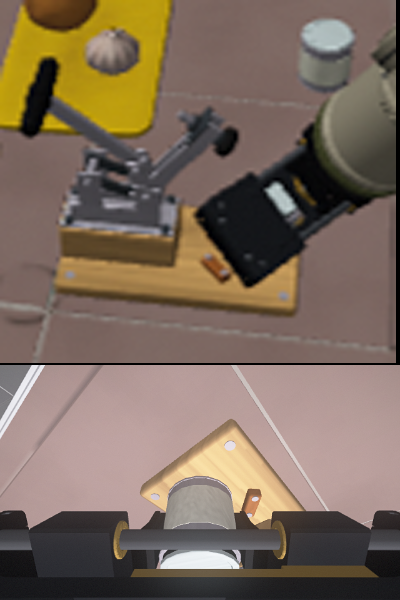

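Run:
```python
from h import *
Q=pose(-40,30)
plan([(tcp([.490,-.0092,.060],Q),Q),(tcp([.493,-.0092,.0555],Q),Q),(tcp([.499,-.0092,.0555],Q),Q)],dec=3)
```

```text
[-0.014, 0.043, 0.083, -0.01, 0.001, 0.002] -> [0.427 0.043 0.202]
[0.001, 0.013, 0.033, 0.0, 0.0, 0.0] -> [0.43  0.043 0.197]
[-0.026, 0.025, 0.016, 0.0, 0.0, 0.0] -> [0.436 0.043 0.197]
```

Call:
{"fn": "play_rows", "kwargs": {"series": [[-0.007, 0.022, 0.04, 0, 0, 0], [-0.014, 0.043, 0.083, -0.01, 0, 0], [-0.014, 0.043, 0.083, -0.01, 0, 0]]}}

```text
time: 7.3
ee_pos: [0.4279, 0.0428, 0.2013]
eef_rot: [0.331, 0.908, -0.089, 0.243]
ft_force: [-0.3, -0.4, -2.7]
width: 0.0538
grip_force: 20.0
```

Call:
{"fn": "play_rows", "kwargs": {"series": [[0, 0.006, 0.016, 0, 0, 0], [0, 0.013, 0.033, 0, 0, 0], [0, 0.013, 0.033, 0, 0, 0]]}}

```text
time: 7.6
ee_pos: [0.4307, 0.0432, 0.1975]
eef_rot: [0.33, 0.908, -0.088, 0.243]
ft_force: [-0.4, 0.7, -2.4]
width: 0.0538
grip_force: 20.0
```

Call:
{"fn": "play_rows", "kwargs": {"series": [[-0.009, 0.008, 0.005, 0, 0, 0], [-0.017, 0.016, 0.01, 0, 0, 0], [-0.017, 0.016, 0.01, 0, 0, 0]]}}

```text
time: 7.9
ee_pos: [0.4338, 0.0437, 0.1972]
eef_rot: [0.33, 0.908, -0.088, 0.243]
ft_force: [-4.5, 3.1, -3.4]
width: 0.0537
grip_force: 20.0
```

Run:
```python
from h import *
s,p,q=st(); print(s["time"],s["width"],s["ft_force"],"grasp",p+.1635*q.apply([0,0,1]))
```

```text
7.9 0.05365391674191827 [-4.49684411  3.09605378 -3.353732  ] grasp [ 0.49642615 -0.00870679  0.0555507 ]
```

Run:
```python
from h import *
s,p,q=st()
for d in([.001,.002,0],[.001,.002,-.0025],[.002,.002,-.0025]): print(np.round(q.inv().apply(d)/.15,3))
```

```text
[ 0.003  0.015 -0.002]
[0.011 0.014 0.013]
[0.007 0.019 0.015]
```

Call:
{"fn": "play_rows", "kwargs": {"series": [[0.003, 0.015, -0.002, 0, 0, 0], [0.011, 0.014, 0.013, 0, 0, 0], [0.007, 0.019, 0.015, 0, 0, 0], [0.007, 0.019, 0.015, 0, 0, 0]]}}

```text
time: 8.3
ee_pos: [0.4362, 0.046, 0.1954]
eef_rot: [0.33, 0.908, -0.088, 0.243]
ft_force: [-13.7, 5.0, 12.4]
width: 0.0539
grip_force: 20.0
```

Run:
```python
from h import *
s,p,q=st(); print(s["time"],s["width"],s["ft_force"],"grasp",p+.1635*q.apply([0,0,1]))
im,C=cam("side"); cv2.imwrite("pics/s2.png",im)
```

```text
8.3 0.053939551152238335 [-13.69829006   5.02612426  12.36905459] grasp [ 0.49887451 -0.00644564  0.05375914]
```

Call:
{"fn": "play_rows", "kwargs": {"series": [[0, 0, 0, 0, 0, 0], [0, 0, 0, 0, 0, 0], [0, 0, 0, 0, 0, 0], [0, 0, 0, 0, 0, 0], [0, 0, 0, 0, 0, 0]], "fingers": 1}}

```text
time: 8.85
ee_pos: [0.4366, 0.0453, 0.1953]
eef_rot: [0.33, 0.908, -0.088, 0.244]
ft_force: [-0.6, 1.1, 0.0]
width: 0.0835
grip_force: 0.0
```

Run:
```python
from h import *
s,p,q=st(); print(s["time"],s["width"],s["ft_force"],"grasp",p+.1635*q.apply([0,0,1]))
im,C=cam("wrist"); cv2.imwrite("pics/w4.png",im)
```

```text
8.85 0.08349117898863859 [-0.61306157  1.09219961  0.04316143] grasp [ 0.49936296 -0.0072125   0.05374411]
```

View pics/w4.png

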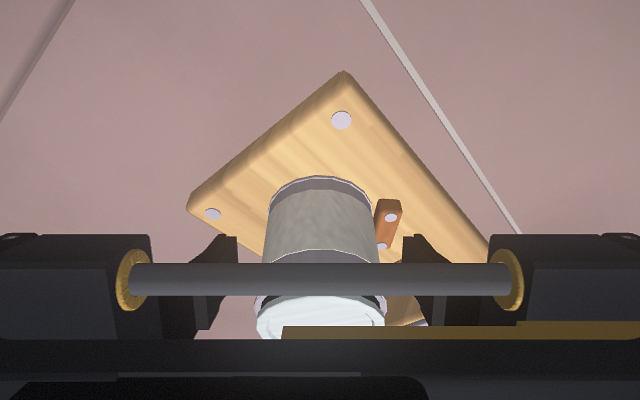

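Call:
{"fn": "play_rows", "kwargs": {"series": [[0, 0, -0.1, 0, 0, 0], [0, 0, -0.25, 0, 0, 0], [0, 0, -0.4, 0, 0, 0], [0, 0, -0.55, 0, 0, 0], [0, 0, -0.7, 0, 0, 0]]}}

```text
time: 9.4
ee_pos: [0.3957, 0.0792, 0.2869]
eef_rot: [0.33, 0.908, -0.088, 0.244]
ft_force: [-0.3, -0.0, 0.6]
width: 0.087
grip_force: 0.0
```

Run:
```python
from h import *
np.set_printoptions(precision=3,suppress=True)
s,p,q=st(); print(s["time"],p,s["ft_force"],s["joint_positions"])
im,T=cam("top")
for n,uv,z in [("red",(275,92),.18),("jar",(312,119),.09),("glass",(306,80),.12),("bot",(357,85),.18),("bot2",(393,72),.2)]: print(n,at_z(T,uv,z))
_,S=cam("side")
# bottle tops from both views: red (216,203) side
print("red tri",tri([(T,(275,92)),(S,(216,204))]),"orangecap",tri([(T,(229,69)),(S,(173,243))]),"gold",tri([(T,(393,72)),(S,(232,141))]), "thin", tri([(T,(357,82)),(S,(228,172))]))
g=np.array([.710,-.008,.46]);Q=pose(0,0)
plan([((.45,.06,.45),pose(-25,15)),((.60,.03,.47),pose(-5,0)),(g,Q),((.71,-.008,.36),Q)])
```

```text
9.4 [0.396 0.079 0.287] [-0.308 -0.031  0.595] [-0.883 -0.158  0.351  2.294  0.701  0.932 -0.069]
red [0.829 0.065 0.18 ]
jar [ 0.787 -0.027  0.09 ]
glass [ 0.886 -0.011  0.12 ]
bot [ 0.847 -0.145  0.18 ]
bot2 [ 0.872 -0.234  0.2  ]
red tri [0.822 0.063 0.198] orangecap [0.892 0.186 0.174] gold [ 0.875 -0.236  0.191] thin [ 0.871 -0.148  0.134]
[-0.43, 0.07, -0.38, -0.09, 0.25, -0.23] -> [0.424 0.07  0.37 ]
[-0.38, 0.03, -0.42, -0.09, 0.25, -0.23] -> [0.45  0.059 0.45 ]
[-0.49, 0.12, 0.06, -0.04, 0.25, -0.33] -> [0.524 0.044 0.46 ]
[-0.52, 0.04, 0.0, -0.05, 0.24, -0.34] -> [0.601 0.03  0.47 ]
[-0.75, -0.19, 0.07, 0.0, 0.0, -0.16] -> [ 0.71  -0.008  0.46 ]
[0.0, 0.0, 0.67, 0.0, 0.0, 0.0] -> [ 0.711 -0.008  0.359]
```

Call:
{"fn": "play_rows", "kwargs": {"series": [[-0.17, 0, -0.29, 0, 0, 0], [-0.33, 0, -0.58, 0, 0, 0], [-0.45, 0, -0.78, 0, 0, 0]], "fingers": 0.08}}

```text
time: 9.8
ee_pos: [0.3962, 0.0787, 0.4235]
eef_rot: [0.33, 0.908, -0.087, 0.244]
ft_force: [1.1, 0.7, -0.3]
width: 0.0708
grip_force: 0.0
```

Run:
```python
from h import *
s,p,q=st(); print(s["time"],p,s["width"])
Q=pose(0,0)
plan([((.60,.03,.47),pose(-5,0)),([.71,-.008,.46],Q),((.71,-.008,.36),Q)])
```

```text
9.8 [0.39618832 0.07867241 0.42349225] 0.070752503348451
[-0.62, 0.31, 0.18, -0.15, 0.49, -0.57] -> [0.498 0.054 0.447]
[-0.71, 0.11, 0.02, -0.15, 0.48, -0.57] -> [0.601 0.03  0.471]
[-0.75, -0.19, 0.07, 0.0, 0.0, -0.17] -> [ 0.71  -0.008  0.46 ]
[0.0, 0.0, 0.67, 0.0, 0.0, 0.0] -> [ 0.71  -0.008  0.36 ]
```

Call:
{"fn": "play_rows", "kwargs": {"series": [[-0.62, 0.31, 0.18, -0.15, 0.49, -0.57], [-0.62, 0.31, 0.18, -0.15, 0.49, -0.57], [-0.62, 0.31, 0.18, -0.15, 0.49, -0.57], [-0.62, 0.31, 0.18, -0.15, 0.49, -0.57]]}}

```text
time: 10.2
ee_pos: [0.5003, 0.0526, 0.4446]
eef_rot: [0.19, 0.973, -0.045, 0.123]
ft_force: [-0.4, -1.1, -0.4]
width: 0.0482
grip_force: 0.0
```

Call:
{"fn": "play_rows", "kwargs": {"series": [[-0.71, 0.11, 0.02, -0.15, 0.48, -0.57], [-0.71, 0.11, 0.02, -0.15, 0.48, -0.57], [-0.71, 0.11, 0.02, -0.15, 0.48, -0.57], [-0.71, 0.11, 0.02, -0.15, 0.48, -0.57]]}}

```text
time: 10.6
ee_pos: [0.604, 0.0303, 0.4649]
eef_rot: [0.042, 0.999, -0.003, -0.003]
ft_force: [-0.6, 0.1, -1.3]
width: 0.0472
grip_force: 0.0
```

Call:
{"fn": "play_rows", "kwargs": {"series": [[-0.75, -0.19, 0.07, 0, 0, -0.17], [-0.75, -0.19, 0.07, 0, 0, -0.17], [-0.75, -0.19, 0.07, 0, 0, -0.17], [-0.75, -0.19, 0.07, 0, 0, -0.17]]}}

```text
time: 11.0
ee_pos: [0.7119, -0.0095, 0.4538]
eef_rot: [0.001, 1.0, -0.003, -0.002]
ft_force: [0.6, -0.6, 0.2]
width: 0.0466
grip_force: 0.0
```

Run:
```python
from h import *
s,p,q=st(); print(s["time"],p,q.as_matrix().round(3).tolist(),s["width"],s["joint_positions"])
Q=pose(0.4,0)
im,T=cam("top");si,S=cam("side")
print([ (n,[(np.round(b["point"],3),round(b["conf"],2)) for b in spotter.boxes_of(n,"lever_grip")[:2]]) for n in("top","side")])
print([(np.round(b["point"],3),round(b["conf"],2)) for b in spotter.boxes_of("side","spice_tin")])
cv2.imwrite("pics/t3.png",im);cv2.imwrite("pics/s3.png",si)
plan([((.71,-.008,.36),Q)])
```

```text
11.0 [ 0.71193812 -0.00953787  0.453804  ] [[-1.0, 0.002, -0.004], [0.002, 1.0, -0.005], [0.004, -0.005, -1.0]] 0.04659490256958442 [-0.48287913  0.59802357  0.7384089   1.13581935 -0.38312429  1.54460865
  1.74317193]
[('top', [(array([ 0.565, -0.023,  0.02 ]), 0.62)]), ('side', [(array([0.664, 0.   , 0.186]), 0.67)])]
[(array([0.5  , 0.013, 0.077]), 0.65)]
[0.0, -0.01, 0.65, 0.0, 0.0, -0.01] -> [ 0.709 -0.009  0.361]
```

Call:
{"fn": "play_rows", "kwargs": {"series": [[0, 0, 0.16, 0, 0, 0], [0, 0, 0.32, 0, 0, 0], [0, 0, 0.48, 0, 0, 0], [0, 0, 0.63, 0, 0, 0], [0, 0, 0.63, 0, 0, 0]]}}

```text
time: 11.75
ee_pos: [0.7088, -0.0066, 0.3606]
eef_rot: [-0.001, 1.0, -0.0, -0.002]
ft_force: [-0.4, 0.9, 0.9]
width: 0.0469
grip_force: 0.0
```

Call:
{"fn": "play_rows", "kwargs": {"series": [[0.04, 0, 0, 0, 0, 0], [0.08, 0, 0, 0, 0, 0], [0.12, 0, 0, 0, 0, 0], [0.16, 0, 0, 0, 0, 0], [0.2, 0, 0, 0, 0, 0]]}}

```text
time: 12.25
ee_pos: [0.6799, -0.0078, 0.3653]
eef_rot: [-0.001, 1.0, -0.0, 0.002]
ft_force: [2.2, -0.3, 2.3]
width: 0.0472
grip_force: 1.6
```

Run:
```python
from h import *
s,p,q=st(); print(s["time"],p,s["width"],s["ft_force"])
im,T=cam("side");cv2.imwrite("pics/s4.png",cv2.resize(im[140:280,240:400],None,fx=3.5,fy=3.5,interpolation=cv2.INTER_CUBIC))
```

```text
12.25 [ 0.67993952 -0.00783737  0.36534888] 0.047249380228684384 [ 2.21365345 -0.32882243  2.33428569]
```

View pics/s4.png

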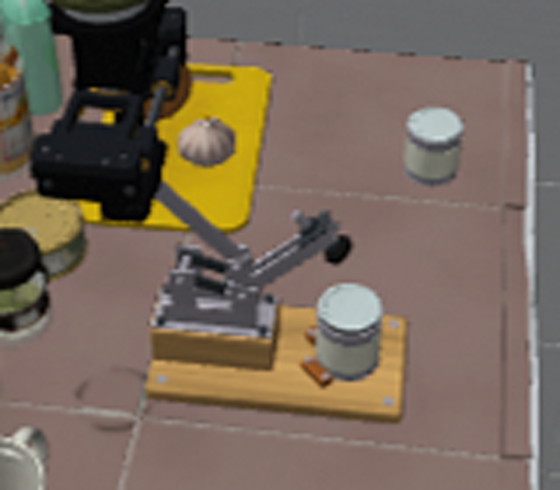

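Run:
```python
from h import *
np.set_printoptions(precision=4,suppress=True)
_,S=cam("side");_,T=cam("top")
# same measure used earlier on spice tin: side est (.4967,-.1547)@.064 ; 
for z in (.080,.082): print(at_z(S,(339.7,228.0),z))
im=cv2.imread("pics/s3.png"); m=(im[215:240,325:355].min(2)>165).astype(np.uint8)
n,l,s,c=cv2.connectedComponentsWithStats(m);k=1+np.argmax(s[1:,4]);print(c[k]+[325,215],s[k],at_z(S,c[k]+[325,215],.081))
th=np.linspace(0,6.28,40)
for zz in (.018,.081):
    for ctr in ((.497,-.009),):
        pp=proj(S,np.c_[ctr[0]+.027*np.cos(th),ctr[1]+.027*np.sin(th),0*th+zz]); print(zz,(pp.min(0)-[240,140])*3.5,(pp.max(0)-[240,140])*3.5)
# slat screws
for lab in ((317,372),):pass
b=at_z(S,(240+148/3.5,140+392/3.5),.018),at_z(S,(240+402/3.5,140+418/3.5),.018),at_z(S,(240+407/3.5,140+320/3.5),.018);print(b)
```

```text
[ 0.4996 -0.0054  0.08  ]
[ 0.4995 -0.0035  0.082 ]
[339.5542 227.247 ] [  6   6  17  13 166] [ 0.5002 -0.0073  0.081 ]
0.018 [317.9679 331.0248] [381.4275 379.4235]
0.081 [319.6301 280.5047] [385.6179 328.9068]
(array([0.659 , 0.0541, 0.018 ]), array([0.4487, 0.0521, 0.018 ]), array([ 0.4511, -0.0556,  0.018 ]))
```

Call:
{"fn": "play_rows", "kwargs": {"series": [[0.08, 0, -0.02, 0, 0, 0], [0.16, 0, -0.04, 0, 0, 0], [0.24, 0, -0.05, 0, 0, 0], [0.32, 0, -0.05, 0, 0, 0], [0.4, 0, -0.05, 0, 0, 0]]}}

```text
time: 12.9
ee_pos: [0.6194, -0.0078, 0.3705]
eef_rot: [-0.001, 1.0, -0.001, -0.001]
ft_force: [0.9, -0.4, -0.6]
width: 0.047
grip_force: 0.3
```

Call:
{"fn": "play_rows", "kwargs": {"series": [[0.06, 0, 0, 0, 0, 0], [0.12, 0, 0, 0, 0, 0], [0.18, 0, 0, 0, 0, 0], [0.24, 0, 0, 0, 0, 0], [0.3, 0, 0, 0, 0, 0]]}}

```text
time: 13.4
ee_pos: [0.5744, -0.0079, 0.3706]
eef_rot: [-0.001, 1.0, -0.001, 0.0]
ft_force: [5.0, -0.4, -3.8]
width: 0.0471
grip_force: 2.5
```

Run:
```python
from h import *
s,p,q=st(); print(s["time"],p,s["width"],s["ft_force"])
im,S=cam("side");cv2.imwrite("pics/s5.png",cv2.resize(im[140:280,240:400],None,fx=3.5,fy=3.5,interpolation=cv2.INTER_CUBIC))
```

```text
13.4 [ 0.57443445 -0.00785146  0.37063099] 0.04706480368410743 [ 5.04190325 -0.38280865 -3.77089064]
```

Call:
{"fn": "play_rows", "kwargs": {"series": [[0.04, 0, 0, 0, 0, 0], [0.08, 0, 0, 0, 0, 0], [0.12, 0, 0.01, 0, 0, 0], [0.16, 0, 0.02, 0, 0, 0], [0.2, 0, 0.03, 0, 0, 0]]}}

```text
time: 13.95
ee_pos: [0.5442, -0.008, 0.3659]
eef_rot: [-0.001, 1.0, -0.001, -0.001]
ft_force: [0.5, 0.4, -0.2]
width: 0.0471
grip_force: 0.0
```

Call:
{"fn": "play_rows", "kwargs": {"series": [[0.02, 0, 0.01, 0, 0, 0], [0.04, 0, 0.01, 0, 0, 0], [0.06, 0, 0.02, 0, 0, 0], [0.08, 0, 0.02, 0, 0, 0], [0.08, 0, 0.02, 0, 0, 0]]}}

```text
time: 14.45
ee_pos: [0.5352, -0.0076, 0.3641]
eef_rot: [-0.001, 1.0, -0.001, 0.005]
ft_force: [26.8, -1.7, -15.6]
width: 0.0467
grip_force: 13.1
```

Run:
```python
from h import *
s,p,q=st(); print(s["time"],p,s["width"],s["ft_force"])
```

```text
14.45 [ 0.53522663 -0.00761931  0.36411594] 0.04669450651303882 [ 26.83638293  -1.7286916  -15.55773502]
```

Call:
{"fn": "play_rows", "kwargs": {"series": [[-0.1, 0, 0, 0, 0, 0], [-0.2, 0, 0, 0, 0, 0], [-0.2, 0, -0.3, 0, 0, 0], [-0.2, 0, -0.6, 0, 0, 0], [-0.2, 0, -0.75, 0, 0, 0]]}}

```text
time: 14.95
ee_pos: [0.5632, -0.0083, 0.4792]
eef_rot: [-0.001, 1.0, -0.0, 0.001]
ft_force: [0.1, 0.1, -0.4]
width: 0.0469
grip_force: 0.0
```

Run:
```python
from h import *
s,p,q=st(); print(s["time"],p,s["ft_force"])
im,S=cam("side");cv2.imwrite("pics/s6.png",im)
print([(np.round(b["point"],3),round(b["conf"],2)) for b in spotter.boxes_of("side","lever_grip")[:2]])
print([(np.round(b["point"],3),round(b["conf"],2)) for b in spotter.boxes_of("side","pad_face")[:2]])
v=[.4969,-.0092,.0066]
def P(x,y,z): return [v[0]+x-v[2]*y,v[1]+v[2]*x+y,z]
for nm,(x,z) in {"locked":(.018,.212),"dead":(.026,.217),"mid":(.052,.225)}.items(): print(nm,proj(S,[P(x,.042,z),P(x,-.042,z)]).round(1).tolist())
a=cv2.resize(im[140:280,280:400],None,fx=4,fy=4,interpolation=cv2.INTER_CUBIC); cv2.imwrite("pics/s6c.png",a)
```

```text
14.95 [ 0.56318874 -0.00830319  0.479207  ] [ 0.12185331  0.05139979 -0.38960949]
[(array([ 0.53 , -0.001,  0.207]), 0.77)]
[(array([ 0.53 , -0.003,  0.121]), 0.74)]
locked [[334.4, 203.1], [337.4, 182.1]]
dead [[331.3, 201.4], [334.5, 180.4]]
mid [[321.2, 198.2], [325.0, 177.4]]
```

View pics/s6c.png

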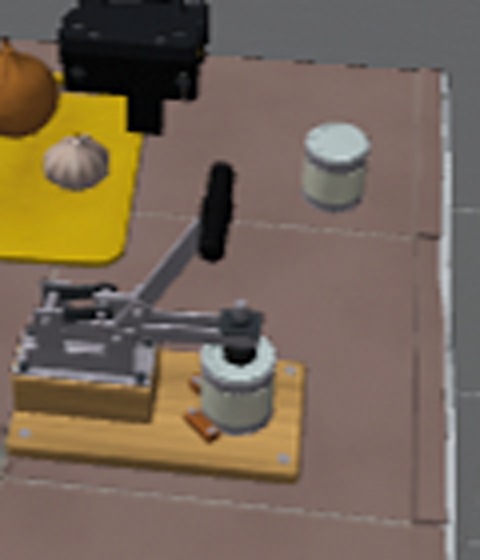

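Call:
{"fn": "play_rows", "kwargs": {"series": [[0.3, 0, 0, 0, 0, 0], [0.59, 0, 0, 0, 0, 0], [0.59, 0, 0.25, 0, 0, 0], [0.59, 0, 0.5, 0, 0, 0], [0.59, 0, 0.71, 0, 0, 0]]}}

```text
time: 15.6
ee_pos: [0.4731, -0.0079, 0.3669]
eef_rot: [-0.001, 1.0, 0.0, -0.001]
ft_force: [0.2, 0.7, 0.2]
width: 0.0468
grip_force: 0.0
```

Call:
{"fn": "play_rows", "kwargs": {"series": [[-0.04, 0, 0, 0, 0, 0], [-0.08, 0, 0, 0, 0, 0], [-0.12, 0, 0, 0, 0, 0], [-0.16, 0, 0, 0, 0, 0], [-0.2, 0, 0, 0, 0, 0]]}}

```text
time: 16.1
ee_pos: [0.5051, -0.0079, 0.37]
eef_rot: [-0.001, 1.0, -0.0, -0.0]
ft_force: [-1.9, -0.2, 1.4]
width: 0.0469
grip_force: 1.2
```

Call:
{"fn": "play_rows", "kwargs": {"series": [[-0.08, 0, 0, 0, 0, 0], [-0.16, 0, 0, 0, 0, 0], [-0.24, 0, 0, 0, 0, 0], [-0.32, 0, 0, 0, 0, 0], [-0.4, 0, 0, 0, 0, 0]]}}

```text
time: 16.6
ee_pos: [0.5654, -0.0077, 0.3695]
eef_rot: [-0.001, 1.0, -0.001, -0.0]
ft_force: [-0.7, 0.4, 1.1]
width: 0.0467
grip_force: 0.7
```

Call:
{"fn": "play_rows", "kwargs": {"series": [[-0.08, 0, 0, 0, 0, 0], [-0.16, 0, 0, 0, 0, 0], [-0.24, 0, 0.02, 0, 0, 0], [-0.32, 0, 0.05, 0, 0, 0], [-0.4, 0, 0.09, 0, 0, 0]]}}

```text
time: 17.1
ee_pos: [0.6255, -0.0076, 0.3558]
eef_rot: [-0.001, 1.0, -0.001, -0.0]
ft_force: [-1.7, 0.6, 1.0]
width: 0.0471
grip_force: 0.6
```

Call:
{"fn": "play_rows", "kwargs": {"series": [[-0.05, 0, 0.01, 0, 0, 0], [-0.1, 0, 0.02, 0, 0, 0], [-0.14, 0, 0.03, 0, 0, 0], [-0.18, 0, 0.03, 0, 0, 0], [-0.21, 0, 0.03, 0, 0, 0]]}}

```text
time: 17.6
ee_pos: [0.6562, -0.0077, 0.3511]
eef_rot: [-0.001, 1.0, -0.001, -0.001]
ft_force: [-3.6, -0.9, -2.9]
width: 0.0473
grip_force: 2.1
```

Push a little more until the stop is felt.

Call:
{"fn": "play_rows", "kwargs": {"series": [[-0.015, 0, 0, 0, 0, 0], [-0.03, 0, 0, 0, 0, 0], [-0.03, 0, 0, 0, 0, 0]]}}

```text
time: 17.9
ee_pos: [0.6601, -0.0078, 0.3507]
eef_rot: [-0.001, 1.0, -0.001, -0.001]
ft_force: [-5.1, -0.1, -3.0]
width: 0.0471
grip_force: 2.5
```

Run:
```python
from h import *
s,p,q=st(); print(s["time"],p,s["ft_force"])
```

```text
17.9 [ 0.66014472 -0.00776584  0.35067088] [-5.08849631 -0.06574464 -2.95783266]
```

Call:
{"fn": "play_rows", "kwargs": {"series": [[-0.02, 0, 0, 0, 0, 0], [-0.04, 0, 0, 0, 0, 0], [-0.04, 0, 0, 0, 0, 0]]}}

```text
time: 18.2
ee_pos: [0.6646, -0.0078, 0.3485]
eef_rot: [-0.001, 1.0, -0.001, -0.005]
ft_force: [-14.5, 0.0, -8.3]
width: 0.047
grip_force: 7.1
```

Call:
{"fn": "play_rows", "kwargs": {"series": [[-0.015, 0, 0, 0, 0, 0], [-0.03, 0, 0, 0, 0, 0], [-0.03, 0, 0, 0, 0, 0]]}}

```text
time: 18.5
ee_pos: [0.6676, -0.0078, 0.347]
eef_rot: [-0.001, 1.0, -0.0, -0.008]
ft_force: [-26.1, 0.2, -8.5]
width: 0.0469
grip_force: 12.7
```

Call:
{"fn": "play_rows", "kwargs": {"series": [[0.1, 0, 0, 0, 0, 0], [0.2, 0, 0, 0, 0, 0], [0.25, 0, -0.3, 0, 0, 0], [0.25, 0, -0.6, 0, 0, 0], [0.25, 0, -0.9, 0, 0, 0]]}}

```text
time: 19.0
ee_pos: [0.6332, -0.0078, 0.4889]
eef_rot: [-0.001, 1.0, -0.0, 0.001]
ft_force: [1.0, -0.0, 1.2]
width: 0.0467
grip_force: 0.0
```

Run:
```python
from h import *
np.set_printoptions(precision=4,suppress=True)
s,p,q=st(); print(s["time"],p,s["ft_force"])
im,S=cam("side");cv2.imwrite("pics/s7.png",im)
for n in("lever_grip","pad_face","spice_tin","closed_tin"): print(n,[(np.round(b["point"],3),round(b["conf"],2)) for b in spotter.boxes_of("side",n)[:2]])
a=cv2.imread("pics/side0.png")
def bar(i):
    m=(i[175:215,262:290].max(2)<45).astype(np.uint8);n,l,st_,c=cv2.connectedComponentsWithStats(m);k=1+np.argmax(st_[1:,4]);return c[k]+[262,175],st_[k]
print("bar",bar(a),bar(im))
# brightness down the axis of tin: spice before, spice now, closed
def prof(i,u,v): return i[v:v+34,u-2:u+3].mean((1,2)).astype(int).tolist()
print(prof(a,345,190));print(prof(im,340,219));print(prof(im,364,168))
```

```text
19.0 [ 0.6332 -0.0078  0.4889] [ 1.0159 -0.0152  1.1607]
lever_grip [(array([0.666, 0.002, 0.185]), 0.86)]
pad_face [(array([ 0.5  , -0.008,  0.076]), 0.69), (array([ 0.6  , -0.004,  0.164]), 0.65)]
spice_tin [(array([0.503, 0.012, 0.075]), 0.85)]
closed_tin [(array([ 0.442, -0.262,  0.045]), 0.86)]
bar (array([275.471, 195.087]), array([  8,   9,  12,  23, 138], dtype=int32)) (array([276.558 , 194.1449]), array([  9,   8,  11,  23, 138], dtype=int32))
[105, 102, 144, 172, 181, 181, 182, 182, 183, 184, 184, 187, 188, 78, 72, 70, 65, 97, 99, 97, 98, 99, 99, 99, 100, 75, 82, 101, 110, 110, 110, 110, 110, 110]
[114, 114, 110, 158, 176, 185, 187, 187, 187, 188, 188, 188, 189, 190, 191, 198, 139, 97, 73, 73, 99, 102, 101, 103, 103, 103, 105, 97, 73, 77, 141, 143, 139, 138]
[113, 111, 123, 170, 185, 186, 187, 188, 188, 188, 189, 194, 134, 77, 68, 88, 104, 106, 105, 105, 105, 106, 104, 75, 78, 104, 112, 112, 111, 120, 116, 112, 112, 112]
```

Run:
```python
from h import *
np.set_printoptions(precision=2,suppress=True)
im,S=cam("side");im2,_=cam("side")
a=cv2.imread("pics/side0.png");b=cv2.imread("pics/s3.png")
for x,z in((.178,.189),(.169,.196),(.159,.204)): print(proj(S,[.497+x,-.008,z]))
def sub(i,j,u,v,w,h):
    (dx,dy),rsp=cv2.phaseCorrelate(i[v:v+h,u:u+w].mean(2).astype(np.float32),j[v:v+h,u:u+w].mean(2).astype(np.float32),cv2.createHanningWindow((w,h),cv2.CV_32F)); return round(dx,2),round(dy,2),round(rsp,2)
print("bar region s3(before)->now",sub(b,im,262,176,32,40),"side0->now",sub(a,im,262,176,32,40))
print("arm/pad",sub(a,im,305,192,36,24),"board fixed",sub(a,im,290,225,24,28), "mug",sub(a,im,210,255,50,55))
t,T=cam("top"); t0=cv2.imread("pics/top0.png")
print("closed tin top",sub(t0,t,392,233,34,34),"side",sub(a,im,350,165,30,32))
```

```text
[[277.1  193.58]]
[[280.16 191.96]]
[[283.58 190.07]]
bar region s3(before)->now (0.01, -0.19, 0.99) side0->now (0.86, -0.86, 0.87)
arm/pad (0.92, 0.16, 1.06) board fixed (-0.05, -0.0, 0.9) mug (-0.01, 0.01, 0.99)
closed tin top (-0.05, -0.04, 1.01) side (0.01, -0.05, 0.98)
```

Call:
{"fn": "play_rows", "kwargs": {"series": [[0, 0, 0.3, 0, 0, 0], [0, 0, 0.6, 0, 0, 0], [0, 0, 0.92, 0, 0, 0], [-0.07, 0, 0.92, 0, 0, 0], [-0.14, 0, 0.92, 0, 0, 0]]}}

```text
time: 19.9
ee_pos: [0.6539, -0.0074, 0.3454]
eef_rot: [-0.001, 1.0, -0.001, -0.003]
ft_force: [-0.5, 0.3, 1.3]
width: 0.0467
grip_force: 0.0
```

Call:
{"fn": "play_rows", "kwargs": {"series": [[-0.01, 0, 0, 0, 0, 0], [-0.02, 0, 0, 0, 0, 0], [-0.03, 0, 0, 0, 0, 0], [-0.04, 0, 0, 0, 0, 0], [-0.04, 0, 0, 0, 0, 0]]}}

```text
time: 20.4
ee_pos: [0.6599, -0.0078, 0.3477]
eef_rot: [-0.001, 1.0, -0.001, -0.001]
ft_force: [-4.1, -0.3, -4.0]
width: 0.0467
grip_force: 2.6
```

Call:
{"fn": "play_rows", "kwargs": {"series": [[-0.01, 0, 0, 0, 0, 0], [-0.02, 0, 0, 0, 0, 0], [-0.03, 0, 0, 0, 0, 0], [-0.04, 0, 0, 0, 0, 0], [-0.04, 0, 0, 0, 0, 0]]}}

```text
time: 20.9
ee_pos: [0.6644, -0.0078, 0.3455]
eef_rot: [-0.001, 1.0, -0.001, -0.005]
ft_force: [-14.7, -0.2, -9.1]
width: 0.0469
grip_force: 7.4
```

```bash
cat >> h.py <<'E'
def sub(i,j,u,v,w,h):
    (dx,dy),rsp=cv2.phaseCorrelate(i[v:v+h,u:u+w].mean(2).astype(np.float32),j[v:v+h,u:u+w].mean(2).astype(np.float32),cv2.createHanningWindow((w,h),cv2.CV_32F)); return round(dx,2),round(dy,2),round(rsp,2)
E
python3 - <<'E'
from h import *
s,p,q=st(); print(s["time"],p,s["ft_force"])
im,S=cam("side"); a=cv2.imread("pics/side0.png")
print("arm/pad",sub(a,im,305,192,36,24))
E
```

```text
20.9 [ 0.66435745 -0.00784431  0.34547456] [-14.65391647  -0.16523583  -9.05814626]
arm/pad (-0.91, -0.5, 0.96)
```

Call:
{"fn": "play_rows", "kwargs": {"series": [[0.01, 0, 0, 0, 0, 0], [0.02, 0, 0, 0, 0, 0], [0.03, 0, 0, 0, 0, 0], [0.04, 0, 0, 0, 0, 0], [0.05, 0, 0, 0, 0, 0]]}}

```text
time: 21.45
ee_pos: [0.6589, -0.0078, 0.3484]
eef_rot: [-0.001, 1.0, -0.0, 0.0]
ft_force: [-0.7, -0.7, -0.5]
width: 0.0468
grip_force: 0.5
```

Call:
{"fn": "play_rows", "kwargs": {"series": [[0.01, 0, 0, 0, 0, 0], [0.02, 0, 0, 0, 0, 0], [0.04, 0, 0, 0, 0, 0], [0.08, 0, 0, 0, 0, 0], [0.15, 0, 0, 0, 0, 0]]}}

```text
time: 21.95
ee_pos: [0.6362, -0.0078, 0.3481]
eef_rot: [-0.001, 1.0, -0.001, -0.0]
ft_force: [0.1, -0.2, 0.5]
width: 0.0472
grip_force: 0.0
```

Run:
```python
from h import *
s,p,q=st(); print(s["time"],p,s["ft_force"])
im,S=cam("side"); a=cv2.imread("pics/side0.png")
print("arm/pad",sub(a,im,305,192,36,24),sub(cv2.imread("pics/s7.png"),im,305,192,36,24))
```

```text
21.95 [ 0.63618104 -0.00778096  0.34814182] [ 0.08658083 -0.15531297  0.46853245]
arm/pad (-0.01, -0.1, 0.98) (-0.86, -0.61, 0.88)
```

Call:
{"fn": "play_rows", "kwargs": {"series": [[0.1, 0, -0.3, 0, 0, 0], [0.1, 0, -0.6, 0, 0, 0], [0.1, 0, -0.95, 0, 0, 0], [0.1, 0, -0.95, 0, 0, 0]]}}

```text
time: 22.4
ee_pos: [0.6217, -0.0086, 0.4975]
eef_rot: [-0.001, 1.0, -0.0, 0.004]
ft_force: [0.5, -0.2, -0.2]
width: 0.047
grip_force: 0.0
```

Run:
```python
from h import *
np.set_printoptions(precision=1,suppress=True)
s,p,q=st(); print(s["time"],p,s["ft_force"])
im,S=cam("side"); a=cv2.imread("pics/side0.png"); b=cv2.imread("pics/s3.png")
print("arm/pad",sub(a,im,305,192,36,24),"bar",sub(a,im,262,176,32,40))
def rows(c,z0,top):
    d=(-S[2].T@S[3])[:2]-c; d/=np.linalg.norm(d); c=np.array(c)
    f=lambda rr,z:proj(S,[*(c+d*rr),z])[0,1]
    return np.array([f(-.025,z0+top),f(.025,z0+top),f(.025,z0+top-.003),f(.027,z0+.056),f(.027,z0)])
for nm,c,z0 in(("nest",[.499,-.007],.018),("closed",[.441,-.268],0),("spice0",[.4965,-.1545],0)):
    print(nm,"home",rows(c,z0,.059),"proud6",rows(c,z0,.065))
prof=lambda i,u,v:i[v:v+36,u-2:u+3].mean((1,2)).astype(int).tolist()
print("now",219,prof(im,340,219));print("s3 before press",prof(b,340,219))
```

```text
22.4 [ 0.6 -0.   0.5] [ 0.5 -0.2 -0.2]
arm/pad (-0.02, -0.09, 1.0) bar (-0.2, -0.09, 0.95)
nest home [222.  234.8 235.5 236.1 248.8] proud6 [220.6 233.4 234.1 236.1 248.8]
closed home [173.  182.3 183.  183.3 195.7] proud6 [171.7 180.9 181.6 183.3 195.7]
spice0 home [193.3 203.9 204.6 205.  217.5] proud6 [191.9 202.5 203.2 205.  217.5]
now 219 [114, 113, 110, 157, 175, 185, 187, 187, 187, 188, 188, 189, 189, 189, 191, 198, 139, 97, 72, 73, 99, 102, 101, 102, 103, 103, 104, 97, 73, 77, 140, 143, 138, 138, 138, 127]
s3 before press [117, 113, 175, 183, 190, 192, 192, 193, 193, 194, 194, 194, 195, 197, 207, 105, 71, 90, 76, 73, 101, 106, 105, 107, 107, 107, 109, 100, 76, 82, 145, 148, 143, 142, 143, 132]
```

```bash
python3 -c "
from bench import job; print(job.close_job())"
```

```text
the job is handed in; nothing more can be done
None
```

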